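# Proof-pull a glued anchor stud and mark it as proved

## Robot

A 6-joint arm with a two-finger parallel gripper is mounted at the origin on the work surface. World frame = base frame: x ahead of the robot, y to its left, z up, the work surface at z = 0. Lengths are in m, angles in rad, forces in N, time in s.
With the tool pointing down it reaches from about 0.325 to 0.9 m from the base axis. Payload 6.1 kg.
Tool frame: the origin (TCP) lies midway between the tips of the shut fingers; the grasp point (between the pads) lies 19 mm behind it (ctrl.grasp_offset is the z of the grasp point in the tool frame, in m); z points along the fingers, y is the direction in which the jaws open and shut (so a half turn about z gives the same grasp; the last joint's range is limited). The gripper opens to 85 mm and grips with 20 to 120 N. Pads are 22 mm wide; open, the fingers measure 114 mm over their backs; the gripper's body (76 mm by 85 mm) begins 54 mm behind the grasp point. The pads swing forward as they close: fully open they stand 13 mm farther back than shut.
Start: joints at [-1.369, 0.22, 1.526, -0, 1.395, -0.126], TCP at [0.201, -0.592, 0.231] pointing down, gripper open.
Joint ranges: [-2.98, 2.98], [-0.91, 2.08], [0.09, 2.57], [-1.24, 4.39], [0.2, 2.65], [-2.68, 2.68]. Speed limits (rad/s): [2.57, 2.57, 3.01, 3.14, 3.14, 3.14].

## Interface

Orientations are given as a rotation vector (axis times angle).
In Python, from workcell import sense, snapshot, order, ctrl gives the robot as it stands.
- The arm moves only by the shell command python3 -m inch 'ROWS'. ROWS is JSON, a list of rows, each a list of 7 numbers: the opening in per cent of the stroke, from 0 (shut) to 100 (fully open), then the shift along the world's x, y, z in cm, then the turn, a rotation vector about the world's x, y, z in units of 10 degrees (1.0 is 10 degrees). In form: [[jaw, x, y, z, wx, wy, wz], ...]. A call has 1 to 5 rows; each row is the pose to reach, as a shift and turn from the pose commanded when the call began; what a row does not reach only later rows make up. A row lasts 1/8 s, in which the tool goes at most 62.5 mm and 10.7 degrees, less where a joint would pass 70% of its speed; a pose out of reach is approached as far as the arm can. A call with a gripper value outside its range is refused whole. The fingers move at their own pace and stop on an object; the grip force is fixed at half the most. Time passes only in rows, so rows that repeat a pose let the fingers close. It gives the time, the measured TCP pose, the force and the opening at its end, in the units of the state.
- sense(): the state, without advancing time (a new reading comes with each control period).
- snapshot(name): name is "scene" or "top" or "wrist"; returns a dict with "color" (480x640x3 uint8, red, green, blue), "range_z" (480x640 float32, m along the optical axis (not along the pixel's ray), 0 where there is no reading), "intrinsics" (3x3 intrinsics, pixels), "R" (3x3) and "t" (3): a world point X has camera coordinates R X + t. Camera axes: x right, y down, z forward; pixel columns grow to the right and rows downward; lengths in m; the calibration is good to about 2 mm. A picture is of the moment at which its call begins.
- order.sign_off(): hands the job in, once; it reports no verdict.
The state is a dict: "clock": time; "joint_pos": joint angles; "qd": joint speeds; "joint_efforts": joint torques, N m; "tool_pos": TCP position; "orientation": TCP orientation; "contact_force": force on the tool from outside, world axes, zero at the start; "torque": the same for the moment, N m; "grip_width": opening from 0.0 (shut) to 1.0 (fully open).
Only numpy, scipy, OpenCV 4.12 (cv2) and the standard library are available. Lean on these libraries where they do the work, as an engineer would, in place of code of your own. Each camera call takes 0.05 s, during which the arm holds its last target.

## Task

Prove the stud glued into the concrete block on the pull tester: take the red pull sleeve on the stud and pull it upwards with about 15 N (between 12 and 18 N), keep that pull steady for two seconds, and never pull with more than 22 N. Then let the load off and mark the joint as proved by putting the loose green ring over the sleeve, down flat on the top of the block. Leave the tin, the bottle and the spare block alone.

Things in the scene. Friction and masses are not known exactly. Their poses are not given: they have to be found in the camera images.
- tester: Pull tester: a blue base plate fixed to the table, 130 x 150 x 12 mm, at any place and yaw; origin at the centre of its underside. An aluminium bed (90 x 134 mm) on it carries the clamped concrete block. Two upright spring posts, 56 mm to either side of the stud along this body's y axis, end 62 mm above the table.
- block_top (a point): Centre of the top face of the concrete block on the tester (grey, 72 x 72 mm, 50 mm high), on the axis of the glued stud; z up; 70.5 mm above the table at rest. Once the sleeve's free travel is used up, 1 N of pull lifts bed and block off their stop and the springs take 5 N per mm of rise; they sink back when let off. A steel stud 10 mm in diameter stands there in a yellow glue spot.
- pull_sleeve: Red sleeve, 22 mm in diameter, 30 mm high, upright on the stud; origin at the centre of its underside, at first 6 to 18 mm above the block. It slides on the stud with a light drag (1.5 N), stays where left and does not come off. It has an unknown free travel upwards (1 to 15 mm) before it meets the stud's head and the pull comes onto the glued joint.
- ring_center (a point): Centre, half-way up, of the loose green plastic proof ring: 50 mm outside diameter, 29 mm hole, 24 mm high, about 40 g, lying flat on the table at the start; z along its axis. It slips over the red sleeve with 3.5 mm to spare all round; flat on the block its centre is 12 mm above block_top.
- resin_tin_mid (a point): Middle of the white tin with a navy label, 72 mm in diameter, 115 mm high, loose on the table; bystander.
- hardener_mid (a point): Middle of the metal bottle with a navy label, 60 mm in diameter, 115 mm high, loose on the table; bystander.
- spare_block_mid (a point): Middle of the loose spare concrete block with a bare stud and no sleeve (72 x 72 x 50 mm, stud 30 mm more); bystander.
There are look-alikes about, which are no part of the job. What is meant by the tester is not orange, and is the smaller of those in its own colour.

How it is judged:
By the outcome, as a careful person would: the job done as asked, in the order asked, and still so for the second after the job is handed in, with the robot touching nothing.
It also fails if it takes over 69 s, if anything falls off the work surface, if the arm or the gripper's body presses on something with over 40 N, if the wrist force passes 120 N, or if a joint passes its speed limit or range.

## Working session

There is one attempt and no reset: what is moved stays moved. The work goes in short steps, Python scripts to look and compute and a shell command to move; the robot and the scene stay as the last step left them, time stands still between calls to the robot, and variables do not carry over. Pictures are saved under pics/ and viewed, and the job is handed in when it is done.

```bash
ls; mkdir -p pics
cat > h.py <<'E'
import numpy as np,cv2
from workcell import sense,snapshot,order,ctrl
def save(n,s): cv2.imwrite(f'pics/{n}.png',s['color'][:,:,::-1])
def ray(s,u,v):
    K,R,t=map(np.array,(s['intrinsics'],s['R'],s['t']))
    d=R.T@np.linalg.inv(K)@np.array([u,v,1.]); return -R.T@t,d
def onz(s,u,v,z):
    c,d=ray(s,u,v); return c+d*(z-c[2])/d[2]
def pt(s,u,v):
    c,d=ray(s,u,v); return c+d*float(s['range_z'][int(v),int(u)])
def proj(s,X):
    K,R,t=map(np.array,(s['intrinsics'],s['R'],s['t'])); p=K@(R@np.array(X)+t); return p[:2]/p[2]
def cloud(s):
    K,R,t=map(np.array,(s['intrinsics'],s['R'],s['t'])); v,u=np.mgrid[:480,:640]
    d=np.stack([u,v,np.ones_like(u)],-1)@np.linalg.inv(K).T; return (d*s['range_z'][...,None]-t)@R
E
python3 - <<'E'
from h import *
import pickle
for n in ['scene','top','wrist']:
    s=snapshot(n); save(n+'0',s); pickle.dump(s,open(n+'0.pkl','wb'))
s=sense(); print({k:np.round(v,3) for k,v in s.items()}, ctrl.grasp_offset)
E
```

```text
pics
{'clock': np.float64(0.15), 'joint_pos': array([-1.369,  0.221,  1.527,  0.   ,  1.395, -0.126]), 'qd': array([-0.003, -0.002, -0.004,  0.001,  0.001,  0.001]), 'joint_efforts': array([ 1.0000e-03, -4.9748e+01, -3.8991e+01, -0.0000e+00,  7.0000e-03,
       -0.0000e+00]), 'tool_pos': array([ 0.201, -0.591,  0.23 ]), 'orientation': array([-3.098, -0.512,  0.   ]), 'contact_force': array([-0.911,  0.004, -0.395]), 'torque': array([0.029, 0.028, 0.033]), 'grip_width': np.float64(1.0)} -0.0187
```

View pics/scene0.png

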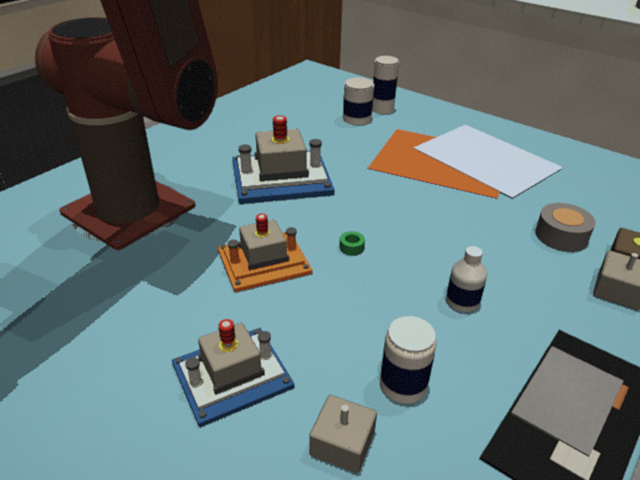

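View pics/top0.png

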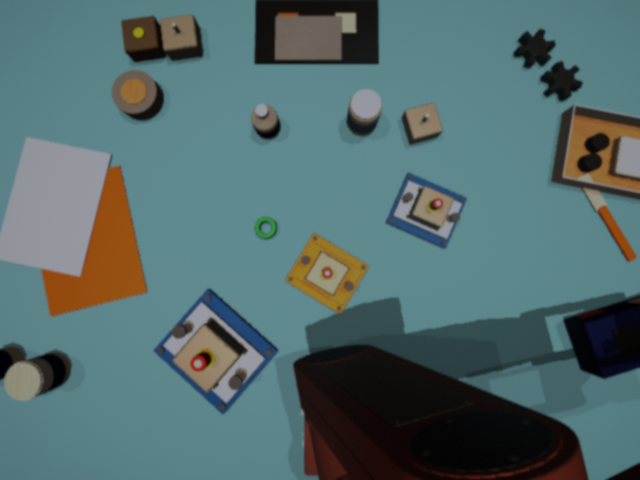

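View pics/wrist0.png

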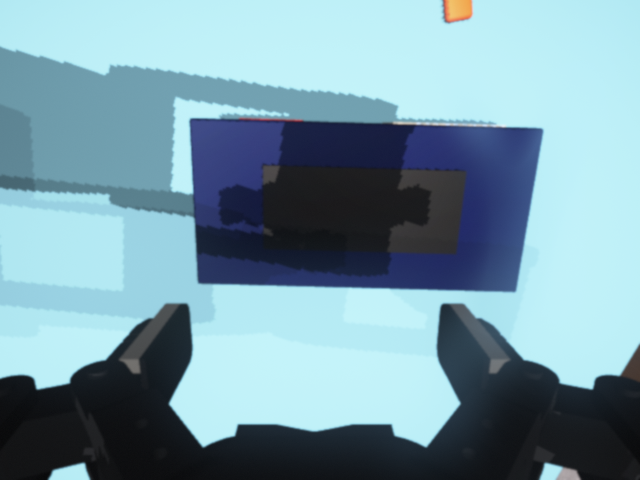

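Candidate testers, by top-view pixel: blue (427,210), blue (216,351) and orange (327,272). Blue is wanted, and the smaller of the two. (427,210) looks smaller, so I'll measure both plates.

Run:
```python
from h import *
import pickle
T=pickle.load(open('top0.pkl','rb'));S=pickle.load(open('scene0.pkl','rb'))
for nm,s in (('top',T),('scene',S)):
    hsv=cv2.cvtColor(s['color'],cv2.COLOR_RGB2HSV); C=cloud(s)
    print(nm,'valid',(s['range_z']>0).mean())
    for col,lo,hi in (('blue',(104,130,40),(125,255,255)),('red',(0,150,60),(8,255,255)),('green',(50,120,40),(75,255,255)),('yellow',(24,140,80),(34,255,255))):
        m=cv2.inRange(hsv,lo,hi)
        if col=='red': m|=cv2.inRange(hsv,(172,150,60),(180,255,255))
        if col=='blue': m=cv2.morphologyEx(m,cv2.MORPH_CLOSE,np.ones((5,5)))
        n,l,st,ce=cv2.connectedComponentsWithStats(m)
        for i in range(1,n):
            if st[i,4]<25: continue
            P=C[l==i]; z=P[:,2]
            o=[nm,col,st[i].tolist(),ce[i].round(1),'med',np.median(P,0).round(3),'z',np.percentile(z,[5,95]).round(3)]
            if col=='blue':
                cs=cv2.findContours((l==i).astype(np.uint8),0,2)[0]
                c=max(cs,key=cv2.contourArea)[:,0]
                w=np.array([onz(s,u,v,.012)[:2] for u,v in c],np.float32)
                r=cv2.minAreaRect(w); o+=['rect',np.round(r[0],4),np.round(r[1],4),round(r[2],1)]
            print(*o)
crop=cv2.resize(T['color'][160:260,370:490,::-1],None,fx=5,fy=5,interpolation=2);cv2.imwrite('pics/crop1.png',crop)
crop=cv2.resize(S['color'][300:430,160:310,::-1],None,fx=4,fy=4,interpolation=2);cv2.imwrite('pics/crop2.png',crop)
```

```text
top valid 0.99587890625
top blue [387, 174, 79, 73, 853] [420.9 213.5] med [ 0.463 -0.164  0.013] z [0.01  0.017] rect [ 0.4912 -0.1796] [0.147  0.1275] 66.0
top blue [155, 290, 122, 123, 1985] [223.8 344.4] med [0.193 0.277 0.018] z [0.014 0.021] rect [0.1685 0.3033] [0.2123 0.1859] 49.3
top blue [587, 318, 27, 31, 472] [599.9 330.5] med [ 0.228 -0.521  0.085] z [0.083 0.088] rect [ 0.2128 -0.5749] [0.0576 0.0601] 18.3
top red [191, 355, 16, 16, 129] [198.7 362.6] med [0.17  0.3   0.153] z [0.148 0.155]
top red [306, 423, 12, 51, 345] [309.8 452.2] med [-0.055  0.089  0.013] z [0.01 0.32]
top red [321, 440, 25, 40, 402] [331.7 463.2] med [0.07  0.046 0.362] z [0.356 0.369]
top red [535, 456, 48, 24, 505] [566. 472.] med [ 0.235 -0.079  0.764] z [0.755 0.771]
top red [498, 472, 15, 4, 37] [505.6 474. ] med [ 0.234 -0.045  0.764] z [0.763 0.765]
top red [483, 475, 13, 3, 29] [489.3 476.3] med [ 0.232 -0.036  0.763] z [0.762 0.764]
top green [255, 217, 22, 21, 265] [265.1 227.1] med [0.449 0.193 0.024] z [0.01  0.028]
top yellow [133, 27, 12, 12, 107] [138.1  32.1] med [0.897 0.488 0.0
[... 987 characters left out ...]
d [274, 135, 12, 4, 39] [279.7 136.3] med [0.178 0.295 0.114] z [0.11  0.119]
scene red [76, 195, 16, 9, 28] [ 82.8 199.1] med [-0.09  -0.049  0.012] z [0.01  0.041]
scene red [152, 212, 14, 12, 54] [158.3 217.9] med [0.092 0.012 0.012] z [0.009 0.014]
scene red [256, 215, 11, 18, 122] [261.4 224. ] med [0.352 0.047 0.097] z [0.08  0.107]
scene red [219, 320, 15, 24, 200] [226.3 331.8] med [ 0.499 -0.184  0.108] z [0.087 0.114]
scene green [340, 232, 25, 23, 476] [351.7 242.7] med [0.454 0.188 0.02 ] z [0.005 0.026]
scene yellow [633, 238, 7, 8, 43] [636.7 241.1] med [0.892 0.487 0.058] z [0.056 0.059]
scene yellow [220, 342, 8, 9, 26] [221.8 346.7] med [ 0.488 -0.188  0.072] z [0.07  0.074]
```

View pics/crop1.png

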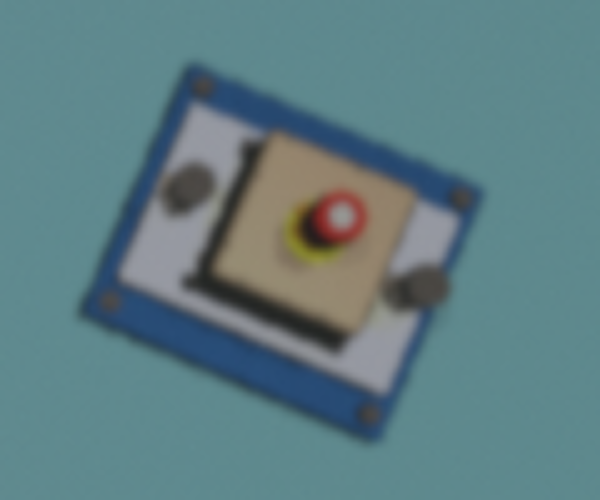

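View pics/crop2.png

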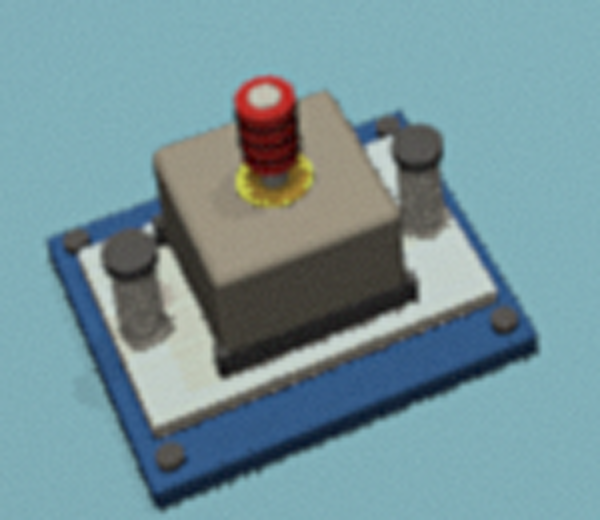

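The target is the blue tester at top (427,210), scene (232,370). Its plate measures 147×128 mm, against 212×186 mm for the other blue one, and it carries the red sleeve in a yellow glue spot, shown in the crop. The ring is at top (265,227). Next I'll bring the wrist camera over the tester.

Run:
```python
from h import *
import pickle
T=pickle.load(open('top0.pkl','rb'));S=pickle.load(open('scene0.pkl','rb'));W=pickle.load(open('wrist0.pkl','rb'))
# sleeve top disc centre pixels: crop1 (342,215)/5+(370,160); crop2 (265,97)/4+(160,300)
def tri(a,b):
    (c1,d1),(c2,d2)=a,b
    A=np.stack([d1,-d2],1);x=np.linalg.lstsq(A,c2-c1,rcond=None)[0]
    p,q=c1+d1*x[0],c2+d2*x[1];return (p+q)/2,np.linalg.norm(p-q)
print('sleeve top',tri(ray(T,370+342/5,160+215/5),ray(S,160+265/4,300+97/4)))
print('glue',onz(T,370+308/5,160+232/5,.0705),onz(S,160+275/4,300+180/4,.0705))
for u,v in ((188,187),(425,286)): print('post',onz(T,370+u/5,160+v/5,.062))
for u,v in ((130,253),(417,145)): print('post',onz(S,160+u/4,300+v/4,.062))
q=[(275,128),(415,190),(352,335),(212,278)]
P=np.array([onz(T,370+u/5,160+v/5,.0705) for u,v in q]);print(P,P.mean(0))
print('ring',onz(T,265.1,227.1,.024))
R,t=W['R'],W['t'];from scipy.spatial.transform import Rotation as Ro
s=sense();Rt=Ro.from_rotvec(s['orientation']).as_matrix()
print('cam in tool',Rt.T@(-R.T@t-s['tool_pos']),'\n',Rt.T@R.T.round(3), 'tool y',Rt[:,1])
print(W['intrinsics'])
```

```text
sleeve top (array([ 0.49290544, -0.18007665,  0.11382557]), np.float64(0.004804543976695273))
glue [ 0.49063834 -0.17830982  0.0705    ] [ 0.4944563  -0.17830911  0.0705    ]
post [ 0.51190534 -0.1277147   0.062     ]
post [ 0.46804387 -0.2314921   0.062     ]
post [ 0.47302893 -0.23007799  0.062     ]
post [ 0.51730249 -0.12765756  0.062     ]
[[ 0.53679241 -0.16462374  0.0705    ]
 [ 0.50937484 -0.22547784  0.0705    ]
 [ 0.44532499 -0.19667884  0.0705    ]
 [ 0.47019771 -0.13603691  0.0705    ]] [ 0.49042249 -0.18070433  0.0705    ]
ring [0.44860793 0.19257079 0.024     ]
cam in tool [ 0.06821827 -0.00069832 -0.14284907] 
 [[ 1.22547833e-03 -9.63510013e-01 -2.68052163e-01]
 [ 9.99622056e-01  4.10343894e-04  1.35507795e-04]
 [-4.94281357e-04 -2.68211271e-01  9.62942376e-01]] tool y [ 0.32196132 -0.94675164 -0.00149511]
[[412.99648295   0.         314.21101268]
 [  0.         412.99648295 238.35201616]
 [  0.           0.           1.        ]]
```

```bash
python3 -m inch '[[100,29,36,3,0,0,0],[100,29,36,3,0,0,0],[100,29,36,3,0,0,0],[100,29,36,3,0,0,0],[100,29,36,3,0,0,0]]'; python3 -m inch '[[100,0,0,0,0,0,0],[100,0,0,0,0,0,0]]'
```

```text
clock: 0.78
tool_pos: [0.3977, -0.3471, 0.2516]
orientation: [3.1, 0.512, 0.0]
contact_force: [1.1, -0.8, 1.4]
grip_width: 1.0
clock: 1.02
tool_pos: [0.3967, -0.349, 0.2514]
orientation: [3.099, 0.514, -0.001]
contact_force: [-0.1, -0.4, 0.6]
grip_width: 0.997
```

```bash
python3 -m inch '[[100,9.5,11,0,0,0,0],[100,9.5,11,0,0,0,0],[100,9.5,11,0,0,0,0],[100,9.5,11,0,0,0,0]]'
python3 - <<'E'
from h import *
import pickle
s=snapshot('wrist');save('w1',s);pickle.dump(s,open('w1.pkl','wb'));print(sense()['tool_pos'],sense()['contact_force'])
E
python3 -m inch '[[100,0,5.9,0,0,0,0],[100,0,5.9,0,0,0,0],[100,0,5.9,0,0,0,0]]'
python3 - <<'E'
from h import *
import pickle
s=snapshot('wrist');save('w2',s);pickle.dump(s,open('w2.pkl','wb'));print(sense()['tool_pos'],sense()['contact_force'])
E
```

```text
clock: 1.52
tool_pos: [0.4918, -0.2394, 0.251]
orientation: [-3.099, -0.513, 0.001]
contact_force: [-0.1, -0.6, 0.4]
grip_width: 0.999
[ 0.49120431 -0.24009191  0.25104179] [-0.45758554 -0.25456715  0.31858305]
clock: 1.95
tool_pos: [0.4913, -0.1815, 0.2517]
orientation: [3.099, 0.51, -0.0]
contact_force: [-0.6, -0.0, 0.2]
grip_width: 0.999
[ 0.4914114  -0.18167166  0.25162444] [ 0.55471388 -0.25363099 -0.13125596]
```

View pics/w1.png

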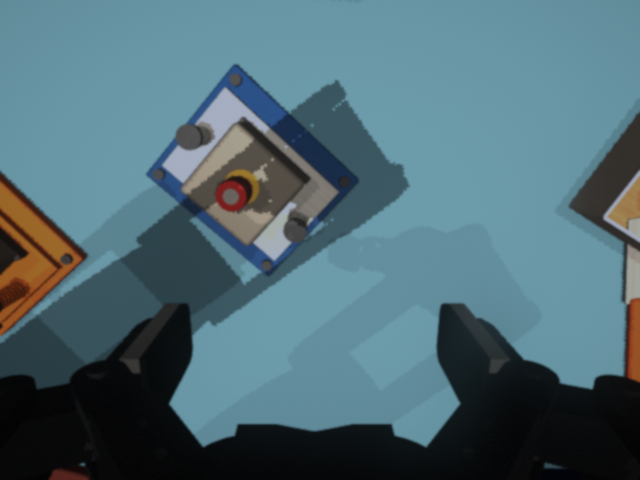

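View pics/w2.png

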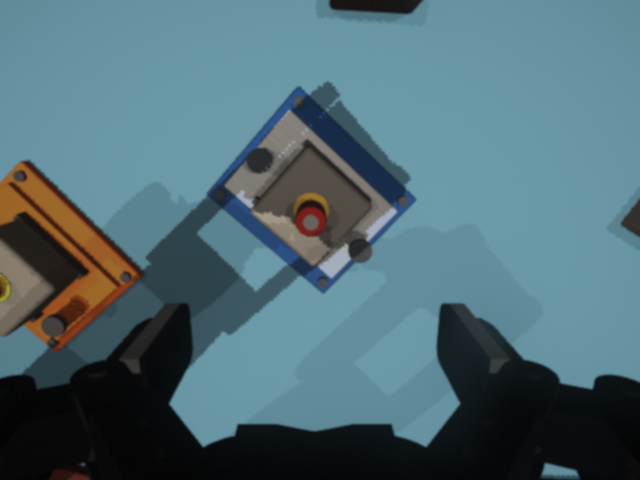

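Both wrist views show the tester, with the sleeve top at about (232,194) in w1 and (312,220) in w2. Now triangulate.

```bash
cat >> h.py <<'E'
def tri(a,b):
    (c1,d1),(c2,d2)=a,b
    A=np.stack([d1,-d2],1);x=np.linalg.lstsq(A,c2-c1,rcond=None)[0]
    p,q=c1+d1*x[0],c2+d2*x[1];return ((p+q)/2).round(4),round(np.linalg.norm(p-q),4)
def sleeve(s,near):
    h=cv2.cvtColor(s['color'],cv2.COLOR_RGB2HSV)
    m=cv2.inRange(h,(0,120,40),(9,255,255))|cv2.inRange(h,(170,120,40),(180,255,255))
    cs,hi=cv2.findContours(m,cv2.RETR_CCOMP,2); out=[]
    for c,k in zip(cs,hi[0]):
        if cv2.contourArea(c)<15: continue
        (x,y)=c[:,0].mean(0)
        if np.hypot(x-near[0],y-near[1])<25: out.append((k[3]>=0,round(float(x),1),round(float(y),1),cv2.contourArea(c),np.round(cv2.minAreaRect(c)[1],1)))
    return out
E
python3 - <<'E'
from h import *
import pickle
a,b=[pickle.load(open(f'w{i}.pkl','rb')) for i in (1,2)]
A=sleeve(a,(232,194));B=sleeve(b,(312,220));print(A,B)
ha=[x for x in A if x[0]];hb=[x for x in B if x[0]]
if ha and hb: print('top',tri(ray(a,*ha[0][1:3]),ray(b,*hb[0][1:3])))
for s,p in((a,(232,194)),(b,(312,220))):
    C=cloud(s);h=cv2.cvtColor(s['color'],cv2.COLOR_RGB2HSV)
    x,y=p;sub=C[y-15:y+16,x-15:x+16].reshape(-1,3);t=sub[sub[:,2]>.104];print('depth top',len(t),t.mean(0),np.percentile(t,[2,98],axis=0).round(4).tolist())
    m=(C[...,2]>.066)&(C[...,2]<.075)&(np.hypot(C[...,0]-.492,C[...,1]+.18)<.06);q=C[m];r=cv2.minAreaRect(q[:,:2].astype(np.float32));print('block',len(q),np.median(q[:,2]),r)
E
```

```text
[(np.False_, 231.0, 194.5, 765.0, array([30., 32.])), (np.True_, 229.6, 196.8, 233.5, array([17.7, 17. ]))] [(np.False_, 310.6, 217.8, 715.0, array([30., 30.])), (np.True_, 313.2, 222.1, 217.0, array([16.3, 16.3]))]
top (array([ 0.4945, -0.1792,  0.1247]), np.float64(0.0011))
depth top 824 [ 0.49353532 -0.1789333   0.11423033] [[0.4832, -0.1886, 0.1076], [0.5028, -0.1692, 0.1152]]
block 7121 0.07075938590059115 ((0.49200260639190674, -0.17826774716377258), (0.0720737874507904, 0.07231143116950989), 66.2285385131836)
depth top 780 [ 0.49350748 -0.1780338   0.11434519] [[0.483, -0.1879, 0.1076], [0.5026, -0.1684, 0.1153]]
block 6834 0.07074400832177886 ((0.4920281171798706, -0.1783391237258911), (0.07205980271100998, 0.07210135459899902), 66.39962768554688)
```

Run:
```python
from h import *
import pickle
a,b=[pickle.load(open(f'w{i}.pkl','rb')) for i in (1,2)]
for s in(a,b): print(proj(s,(.493,-.1783,.1148)),proj(s,(.493,-.1783,.125)))
cv2.imwrite('pics/c3.png',np.hstack([cv2.resize(s['color'][y-30:y+30,x-30:x+30,::-1],(390,390),interpolation=0) for s,x,y in((a,232,194),(b,312,220))]))
```

```text
[230.81808155 195.17408523] [227.80476111 197.78578931]
[311.06017446 221.15192036] [310.97005715 224.62467833]
```

View pics/c3.png

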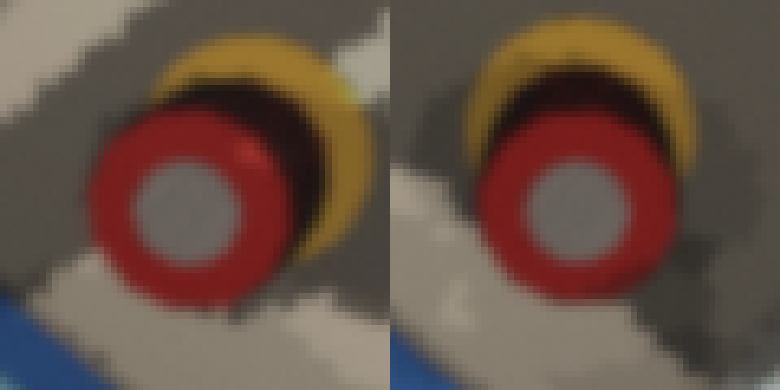

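Height from depth is 114.8 mm and from scene+top it is 113.8 mm. The wrist-view disc centres (230.8,196.8) and (310.9,222.8) match the projection of z=0.115 to within 1.6 px, so the first contour triangulation (124.7 mm) came from a biased contour. The sleeve spans about 85 to 115 mm, so its underside is 14 mm above the block, within the stated 6–18. Going to TCP z 0.087.

```bash
python3 -m inch '[[60,0.15,0.28,-6,0,0,0],[60,0.15,0.28,-12,0,0,0],[60,0.15,0.28,-12.5,0,0,0]]'
python3 - <<'E'
from h import *
s=snapshot('wrist');save('w3',s);print(sense()['tool_pos'],sense()['contact_force'])
E
```

```text
clock: 2.38
tool_pos: [0.4894, -0.1766, 0.1218]
orientation: [-3.094, -0.509, 0.013]
contact_force: [0.0, 1.0, -0.0]
grip_width: 0.6
[ 0.49140826 -0.1774124   0.1243762 ] [ 0.52156954 -0.41256602  0.014898  ]
```

View pics/w3.png

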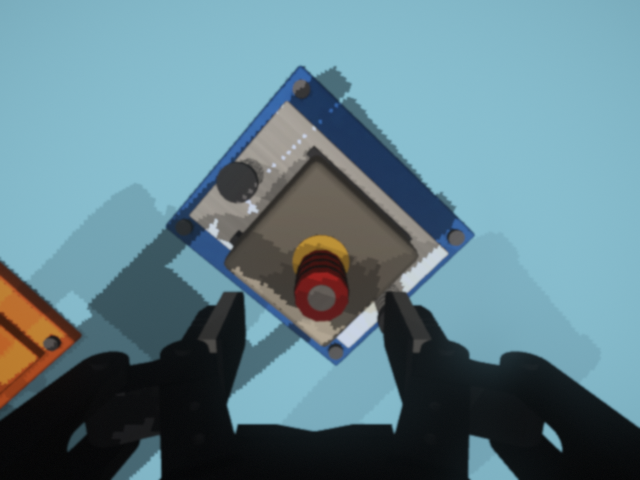

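The sleeve is centred at (321,297), about 2 mm towards tool +y of the jaw centre (315). I'll correct that while going down.

```bash
python3 -m inch '[[55,0.15,-0.17,-1.5,0,0,0],[50,0.15,-0.17,-3.7,0,0,0],[45,0.15,-0.17,-3.7,0,0,0],[45,0.15,-0.17,-3.7,0,0,0]]';python3 - <<'E'
from h import *
s=snapshot('wrist');save('w4',s);print(sense()['tool_pos'],sense()['contact_force'])
s=snapshot('scene');cv2.imwrite('pics/s4.png',cv2.resize(s['color'][280:430,140:340,::-1],(800,600)))
E
```

```text
clock: 2.92
tool_pos: [0.4961, -0.1795, 0.0913]
orientation: [3.098, 0.512, 0.003]
contact_force: [-0.1, 0.7, -0.6]
grip_width: 0.451
[ 0.49610499 -0.17953605  0.09136785] [-0.2266461  -0.82361265  0.62120333]
```

View pics/w4.png

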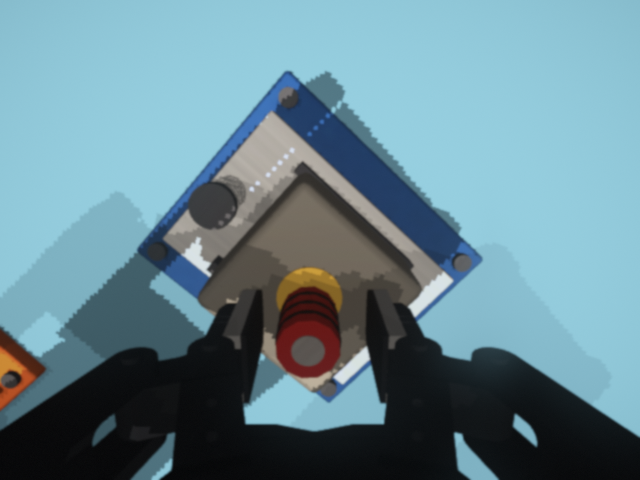

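View pics/s4.png

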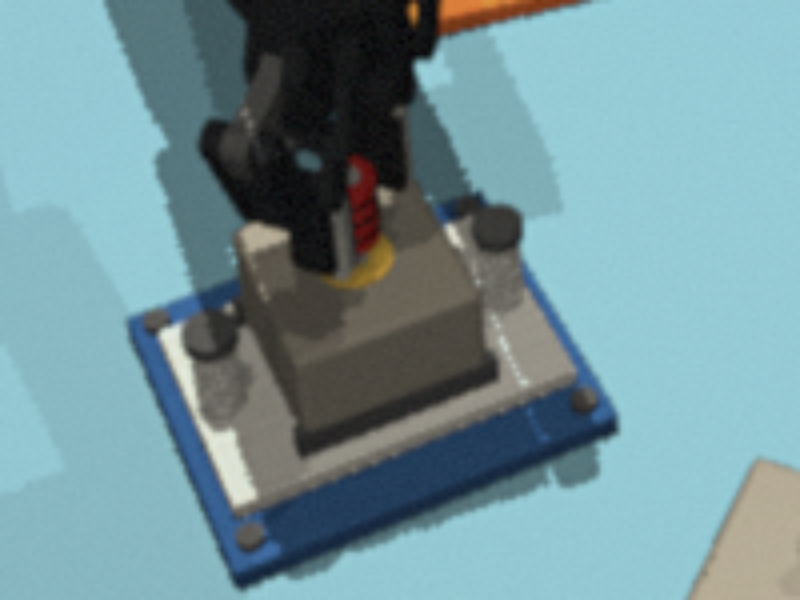

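The sleeve now sits at (308,350) between the pads (jaw centre 315), about 2 mm off. I'll correct that and close.

```bash
python3 -m inch '[[45,-0.3,0.1,-0.3,0,0,0],[45,-0.3,0.1,-0.3,0,0,0]]';python3 - <<'E'
from h import *
s=snapshot('wrist');cv2.imwrite('pics/w5.png',s['color'][240:440,160:480,::-1]);print(sense()['tool_pos'],sense()['contact_force'],sense()['torque'])
E
```

```text
clock: 3.28
tool_pos: [0.4915, -0.1776, 0.0865]
orientation: [-3.099, -0.513, 0.0]
contact_force: [-0.4, -0.2, -0.5]
grip_width: 0.455
[ 0.49168316 -0.17765271  0.08656808] [-0.35599381 -0.45851768  1.04201042] [ 0.00274308 -0.00055867  0.07228443]
```

View pics/w5.png

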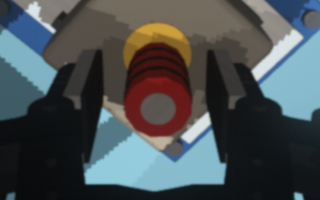

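Centred to about 1 mm. Closing.

```bash
python3 -m inch '[[35,0.05,-0.1,0,0,0,0],[0,0.05,-0.1,0,0,0,0],[0,0.05,-0.1,0,0,0,0],[0,0.05,-0.1,0,0,0,0]]'; python3 -m inch '[[0,0,0,0,0,0,0],[0,0,0,0,0,0,0]]';python3 - <<'E'
from h import *
s=snapshot('wrist');cv2.imwrite('pics/w6.png',s['color'][240:440,160:480,::-1]);
for i in range(4):print(sense()['tool_pos'],sense()['contact_force'],sense()['torque']); snapshot('top')
E
```

```text
clock: 3.82
tool_pos: [0.4923, -0.1785, 0.0865]
orientation: [-3.099, -0.513, 0.0]
contact_force: [-0.0, 1.1, 1.2]
grip_width: 0.239
clock: 4.08
tool_pos: [0.4923, -0.1786, 0.0865]
orientation: [-3.099, -0.513, -0.0]
contact_force: [-0.1, 3.3, 1.8]
grip_width: 0.242
[ 0.4923268  -0.17855902  0.0864873 ] [0.40620762 2.55348154 0.59968121] [ 0.42726192 -0.03890729  0.01033054]
[ 0.49234591 -0.17856867  0.08650776] [-0.27534781  2.69753863  1.11392647] [ 0.45048361 -0.01197228  0.01170938]
[ 0.4923292  -0.17857757  0.08649083] [-0.22486191  3.40561419  1.0172818 ] [ 0.42211439 -0.02450118  0.0039094 ]
[ 0.49236141 -0.17858043  0.08650688] [0.60054349 3.99347695 1.04346359] [0.49879778 0.02672211 0.01779948]
```

View pics/w6.png

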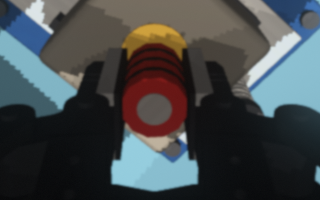

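Gripped (grip_width 0.242, about 20.6 mm of pad gap). Raising in small steps and watching Fz.

```bash
python3 -m inch '[[0,0,0.04,0.1,0,0,0],[0,0,0.04,0.2,0,0,0],[0,0,0.04,0.2,0,0,0]]'; python3 -m inch '[[0,0,0,0.1,0,0,0],[0,0,0,0.1,0,0,0]]'
```

```text
clock: 4.7
tool_pos: [0.4923, -0.1785, 0.0885]
orientation: [3.099, 0.512, -0.0]
contact_force: [1.7, 0.5, -2.0]
grip_width: 0.236
clock: 4.95
tool_pos: [0.4923, -0.1785, 0.0896]
orientation: [3.099, 0.513, -0.0]
contact_force: [1.0, 0.6, -2.1]
grip_width: 0.238
```

```bash
python3 -m inch '[[0,0,0,0.1,0,0,0],[0,0,0,0.1,0,0,0]]'; python3 -m inch '[[0,0,0,0.1,0,0,0],[0,0,0,0.1,0,0,0]]'
```

```text
clock: 5.2
tool_pos: [0.4923, -0.1785, 0.0906]
orientation: [3.099, 0.513, -0.0]
contact_force: [0.5, 1.1, -1.9]
grip_width: 0.236
clock: 5.45
tool_pos: [0.4923, -0.1785, 0.0916]
orientation: [3.099, 0.513, -0.0]
contact_force: [0.3, -0.5, 0.1]
grip_width: 0.237
```

```bash
python3 -m inch '[[0,0,0,0.1,0,0,0],[0,0,0,0.1,0,0,0]]'; python3 -m inch '[[0,0,0,0.1,0,0,0],[0,0,0,0.1,0,0,0]]'
```

```text
clock: 5.7
tool_pos: [0.4924, -0.1785, 0.0926]
orientation: [3.099, 0.513, 0.0]
contact_force: [0.4, -1.1, -1.5]
grip_width: 0.235
clock: 5.95
tool_pos: [0.4924, -0.1785, 0.0937]
orientation: [3.099, 0.513, -0.0]
contact_force: [-0.2, -0.8, -0.9]
grip_width: 0.235
```

```bash
python3 -m inch '[[0,0,0,0.1,0,0,0],[0,0,0,0.1,0,0,0]]'; python3 -m inch '[[0,0,0,0.1,0,0,0],[0,0,0,0.1,0,0,0]]'
```

```text
clock: 6.2
tool_pos: [0.4923, -0.1784, 0.0945]
orientation: [3.099, 0.513, -0.0]
contact_force: [0.9, -1.8, -2.0]
grip_width: 0.237
clock: 6.45
tool_pos: [0.4923, -0.1784, 0.0953]
orientation: [3.099, 0.513, 0.0]
contact_force: [1.0, -2.5, -6.2]
grip_width: 0.239
```

Load is coming on at about 8 mm of travel. Smaller steps now.

```bash
python3 -m inch '[[0,0,0,0.1,0,0,0],[0,0,0,0.1,0,0,0]]'; python3 -c "
from h import *
s=snapshot('scene');cv2.imwrite('pics/s7.png',cv2.resize(s['color'][280:430,140:340,::-1],(800,600)))
print(sense()['contact_force'],sense()['tool_pos'])"
```

```text
clock: 6.7
tool_pos: [0.4923, -0.1784, 0.0961]
orientation: [3.099, 0.513, -0.0]
contact_force: [3.5, -3.4, -9.7]
grip_width: 0.232
[ 3.96052723 -2.9109243  -9.8778356 ] [ 0.49226318 -0.1784227   0.09610648]
```

View pics/s7.png

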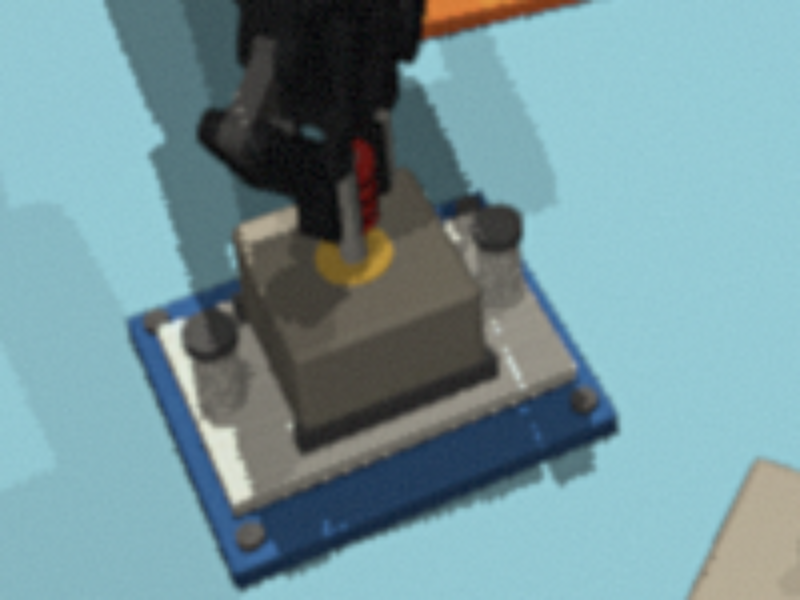

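The sleeve is up and the stud is visible below it. Fz is −9.8 N with about 5 N sideways, which I'll ease off while raising.

```bash
python3 -m inch '[[0,0.03,-0.03,0.05,0,0,0],[0,0.03,-0.03,0.1,0,0,0]]';  python3 -m inch '[[0,0,0,0.03,0,0,0],[0,0,0,0.03,0,0,0]]'
```

```text
clock: 7.0
tool_pos: [0.4923, -0.1784, 0.0969]
orientation: [-3.099, -0.512, 0.001]
contact_force: [3.8, -3.5, -13.1]
grip_width: 0.236
clock: 7.25
tool_pos: [0.4923, -0.1784, 0.0971]
orientation: [-3.099, -0.512, 0.001]
contact_force: [3.8, -4.3, -14.6]
grip_width: 0.232
```

```bash
python3 -m inch '[[0,0,0,0,0,0,0],[0,0,0,0,0,0,0]]'; python3 -m inch '[[0,0,0,0,0,0,0],[0,0,0,0,0,0,0]]'
```

```text
clock: 7.5
tool_pos: [0.4922, -0.1784, 0.0971]
orientation: [-3.099, -0.512, 0.001]
contact_force: [4.5, -3.6, -14.6]
grip_width: 0.233
clock: 7.75
tool_pos: [0.4923, -0.1784, 0.0971]
orientation: [-3.099, -0.512, 0.001]
contact_force: [4.0, -4.4, -15.1]
grip_width: 0.234
```

```bash
for i in 1 2 3; do python3 -m inch '[[0,0,0,0,0,0,0],[0,0,0,0,0,0,0],[0,0,0,0,0,0,0],[0,0,0,0,0,0,0],[0,0,0,0,0,0,0]]'|egrep 'clock|force|tool'; done; python3 -c "
from h import *
s=snapshot('scene');C=cloud(s);m=(C[...,2]>.066)&(C[...,2]<.080)&(np.hypot(C[...,0]-.492,C[...,1]+.18)<.05);print('block z',np.median(C[m][:,2]))
import pickle;C=cloud(pickle.load(open('scene0.pkl','rb')));m=(C[...,2]>.066)&(C[...,2]<.080)&(np.hypot(C[...,0]-.492,C[...,1]+.18)<.05);print('block z0',np.median(C[m][:,2]))
cv2.imwrite('pics/s8.png',cv2.resize(s['color'][280:430,140:340,::-1],(800,600)))"; python3 -m inch '[[0,0,0,0,0,0,0],[0,0,0,0,0,0,0],[0,0,0,0,0,0,0],[0,0,0,0,0,0,0]]'
```

```text
clock: 8.38
tool_pos: [0.4923, -0.1784, 0.0971]
contact_force: [4.5, -3.2, -14.9]
clock: 9.0
tool_pos: [0.4923, -0.1784, 0.0971]
contact_force: [4.9, -3.4, -14.0]
clock: 9.62
tool_pos: [0.4923, -0.1784, 0.0971]
contact_force: [4.5, -2.7, -14.8]
block z 0.07317245515095425
block z0 0.07047678941467016
clock: 10.18
tool_pos: [0.4923, -0.1784, 0.0971]
orientation: [-3.099, -0.513, 0.001]
contact_force: [4.1, -3.8, -14.6]
grip_width: 0.24
```

View pics/s8.png

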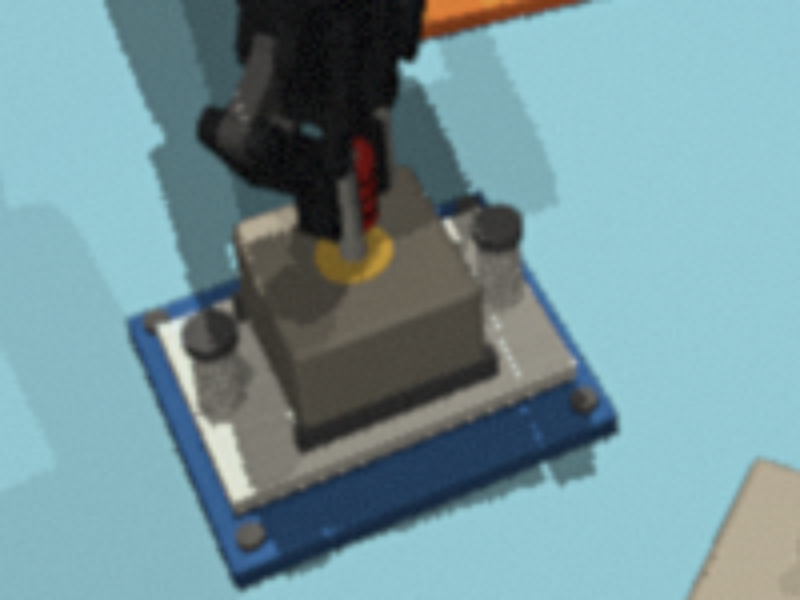

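Block rise is 2.7 mm, which gives 1 + 13.5 = 14.5 N and agrees with the wrist reading. It was held about 3 s. Now I'll let the load off and also slide the sleeve down, so the ring will properly surround it.

```bash
python3 -m inch '[[0,0,0,-0.1,0,0,0],[0,0,0,-0.2,0,0,0],[0,0,0,-0.3,0,0,0],[0,0,0,-0.5,0,0,0],[0,0,0,-0.7,0,0,0]]'; python3 -m inch '[[0,0,0,-0.3,0,0,0],[0,0,0,-0.6,0,0,0],[0,0,0,-0.9,0,0,0],[0,0,0,-0.9,0,0,0]]'
```

```text
clock: 10.8
tool_pos: [0.4924, -0.1785, 0.0915]
orientation: [-3.099, -0.513, 0.001]
contact_force: [-4.3, 0.4, 0.5]
grip_width: 0.236
clock: 11.3
tool_pos: [0.4924, -0.1785, 0.0814]
orientation: [-3.099, -0.513, 0.001]
contact_force: [-4.8, 0.8, -1.8]
grip_width: 0.236
```

Next: open, rise, and check.

```bash
python3 -m inch '[[60,0,0,0,0,0,0],[60,0,0,0,0,0,0],[60,0,0,0,0,0,0],[60,0,0,6,0,0,0],[60,0,0,12,0,0,0]]'; python3 -m inch '[[60,0,0,4,0,0,0]]'
python3 - <<'E'
from h import *
import pickle
for n in('scene','top','wrist'):
    s=snapshot(n);save(n+'9',s);pickle.dump(s,open(n+'9.pkl','wb'))
    C=cloud(s);q=C[(C[...,2]>.10)&(C[...,2]<.13)&(np.hypot(C[...,0]-.493,C[...,1]+.179)<.02)];print(n,len(q),q.mean(0),np.percentile(q[:,2],[50,90,98]))
    q=C[(C[...,2]>.066)&(C[...,2]<.075)&(np.hypot(C[...,0]-.493,C[...,1]+.179)<.055)];print('block',len(q),cv2.minAreaRect(q[:,:2].astype(np.float32)),np.median(q[:,2]))
print(sense()['tool_pos'],sense()['joint_pos'])
E
```

```text
clock: 11.92
tool_pos: [0.4922, -0.1784, 0.2027]
orientation: [-3.099, -0.512, 0.002]
contact_force: [0.9, -1.1, 0.8]
grip_width: 0.597
clock: 12.05
tool_pos: [0.4938, -0.1792, 0.2456]
orientation: [3.097, 0.512, 0.006]
contact_force: [1.2, 0.0, -0.3]
grip_width: 0.601
scene 192 [ 0.49523827 -0.17989312  0.10655959] [0.10748099 0.1090424  0.10954313]
block 1595 ((0.4939258098602295, -0.17873288691043854), (0.07244618237018585, 0.074894480407238), 66.18611907958984) 0.0704681632082115
top 95 [ 0.48973881 -0.17907842  0.10778365] [0.1084963  0.11066725 0.11206033]
block 741 ((0.4957440495491028, -0.1672806590795517), (0.08324400335550308, 0.07222677767276764), 64.13420867919922) 0.07123252373763016
wrist 781 [ 0.49306833 -0.17796964  0.10767667] [0.10807699 0.10912627 0.10973786]
block 6889 ((0.4920119643211365, -0.1783982515335083), (0.0721903145313263, 0.0720793828368187), 66.31884765625) 0.07074153826498719
[ 0.49448852 -0.17956931  0.24533059] [-4.98398346e-01 -3.25442461e-02  1.77137074e+00  1.53570113e-04
  1.39575427e+00  7.44516648e-01]
```

View pics/wrist9.png

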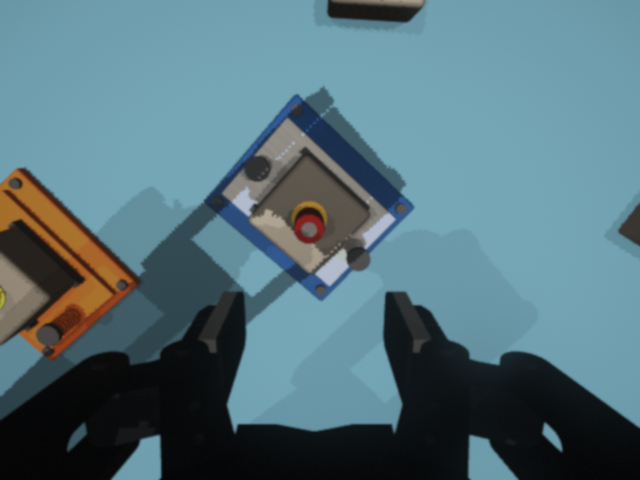

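View pics/scene9.png

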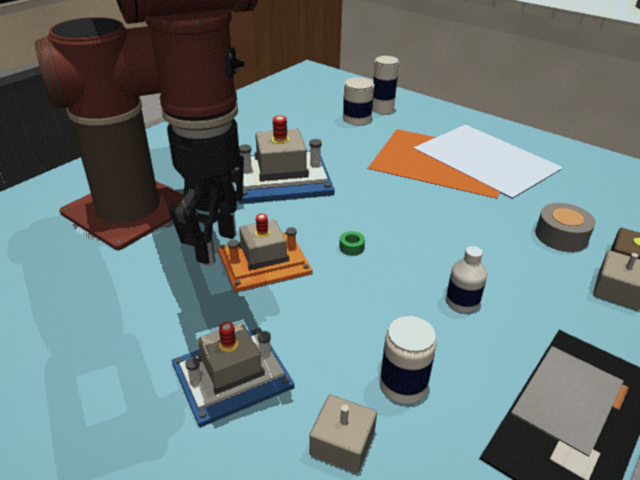

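Load is off: the block is back at 70.5 mm and the sleeve top is at 109 mm. Moving to the ring.

```bash
python3 -m inch '[[80,-2,6,0,0,0,0],[80,-3,12,0,0,0,0],[80,-4,18,0,0,0,0],[80,-4.5,24,0,0,0,0],[80,-4.5,30,0,0,0,0]]'; python3 -m inch '[[80,0,1.5,0,0,0,0],[80,0,1.5,0,0,0,0],[80,0,1.5,0,0,0,0]]'
python3 - <<'E'
from h import *
import pickle
s=snapshot('wrist');save('w10',s);pickle.dump(s,open('w10.pkl','wb'));print(sense()['tool_pos'])
E
python3 -m inch '[[80,0,5.5,-4,0,0,0],[80,0,5.5,-4,0,0,0],[80,0,5.5,-4,0,0,0]]'
python3 - <<'E'
from h import *
import pickle
s=snapshot('wrist');save('w11',s);pickle.dump(s,open('w11.pkl','wb'));print(sense()['tool_pos'])
E
python3 - <<'E'
from h import *
import pickle
ss=[pickle.load(open(f'w{i}.pkl','rb')) for i in(10,11)];r=[]
for s in ss:
    h=cv2.cvtColor(s['color'],cv2.COLOR_RGB2HSV);m=cv2.inRange(h,(50,120,40),(80,255,255));C=cloud(s)
    n,l,st,ce=cv2.connectedComponentsWithStats(m);i=1+st[1:,4].argmax();print(st[i],ce[i].round(1))
    q=C[(l==i)];t=q[q[:,2]>.021];print('top z',np.median(t[:,2]),'circ',cv2.minEnclosingCircle(t[:,:2].astype(np.float32)),'tail',np.percentile(t[:,2],[2,98]))
    c=cv2.fitEllipse(max(cv2.findContours((((l==i)&(C[...,2]>.021))*255).astype(np.uint8),0,2)[0],key=cv2.contourArea));print(c);r.append(ray(s,*c[0]))
print('tri',tri(*r))
E
```

```text
clock: 12.82
tool_pos: [0.4465, 0.1231, 0.2405]
orientation: [-3.099, -0.512, 0.002]
contact_force: [1.5, 0.7, -0.8]
grip_width: 0.8
clock: 13.2
tool_pos: [0.4476, 0.1351, 0.2412]
orientation: [3.099, 0.511, -0.002]
contact_force: [-0.7, 0.7, 0.4]
grip_width: 0.803
[0.44778098 0.13487254 0.24139631]
clock: 13.62
tool_pos: [0.4478, 0.1903, 0.2016]
orientation: [3.099, 0.512, -0.001]
contact_force: [0.3, -0.5, 0.4]
grip_width: 0.801
[0.44825    0.19018685 0.20233977]
[ 222  150   57   57 1828] [249.9 178. ]
top z 0.024206020539658965 circ ((0.47094303369522095, 0.18365348875522614), 0.048822831362485886) tail [0.02214865 0.02593214]
((249.78863525390625, 178.22789001464844), (54.78009796142578, 56.08491897583008), 129.38534545898438)
[ 278  175   62   63 2162] [308.7 206.5]
top z 0.024235088572947667 circ ((0.46897825598716736, 0.20245593786239624), 0.044673532247543335) tail [0.02206068 0.02585057]
((308.8392639160156, 207.1359100341797), (59.967506408691406, 61.05166244506836), 78.99512481689453)
tri (array([0.4496, 0.1959, 0.0204]), np.float64(0.0001))
```

View pics/w11.png

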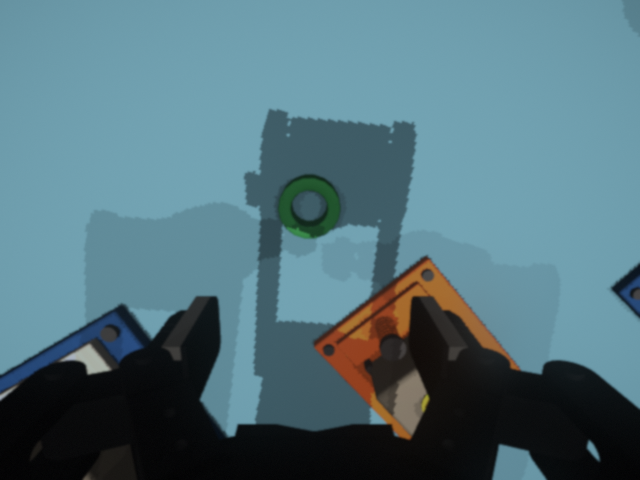

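The ring is at (309,207) in w11. Its top is at 24.2 mm by depth and 20.4 mm by triangulation, against a 24 mm ring, and its centre is about (0.449, 0.1955). The orange plate's corner at (428,257) is about 100 mm away, so the jaws clear it.

```bash
python3 -m inch '[[80,0.1,0.53,-6,0,0,0],[80,0.1,0.53,-12,0,0,0],[80,0.1,0.53,-14,0,0,0],[80,0.1,0.53,-14,0,0,0]]'; python3 -m inch '[[80,0,0,0,0,0,0],[80,0,0,0,0,0,0]]'
python3 - <<'E'
from h import *
s=snapshot('wrist');save('w12',s);print(sense()['tool_pos'])
h=cv2.cvtColor(s['color'],cv2.COLOR_RGB2HSV);m=cv2.inRange(h,(50,120,40),(80,255,255));C=cloud(s)
m=((m>0)&(C[...,2]>.021)).astype(np.uint8)
c=cv2.fitEllipse(max(cv2.findContours(m,0,2)[0],key=cv2.contourArea));print(c,onz(s,*c[0],.024))
E
```

```text
clock: 14.18
tool_pos: [0.4482, 0.1953, 0.0611]
orientation: [3.099, 0.51, -0.004]
contact_force: [0.1, -0.6, 0.9]
grip_width: 0.801
clock: 14.42
tool_pos: [0.4505, 0.1968, 0.0639]
orientation: [-3.099, -0.512, -0.006]
contact_force: [0.1, -0.4, -0.2]
grip_width: 0.801
[0.45011602 0.19681787 0.06362924]
((316.48480224609375, 273.58935546875), (96.80145263671875, 102.40538787841797), 88.50672149658203) [0.45080549 0.19627531 0.024     ]
```

View pics/w12.png

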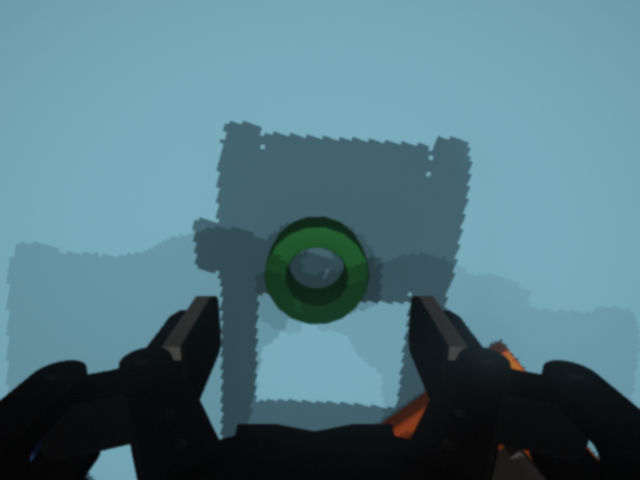

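The ring at (316,273) is centred between the jaws (315). Going down.

```bash
python3 -m inch '[[80,0.05,0,-3,0,0,0],[80,0.05,0,-5,0,0,0],[80,0.05,0,-5.5,0,0,0],[80,0.05,0,-5.5,0,0,0],[80,0.05,0,-5.5,0,0,0]]'; python3 -m inch '[[75,0,0,0,0,0,0],[75,0,0,0,0,0,0]]'
```

```text
clock: 15.1
tool_pos: [0.4501, 0.1969, 0.008]
orientation: [-3.099, -0.513, -0.003]
contact_force: [0.5, -0.2, 0.4]
grip_width: 0.803
clock: 15.35
tool_pos: [0.4495, 0.1967, 0.0073]
orientation: [-3.099, -0.513, -0.001]
contact_force: [-0.2, 1.1, 0.1]
grip_width: 0.752
```

```bash
python3 -m inch '[[75,0.1,-0.03,-0.5,0,0,0],[75,0.1,-0.03,-0.5,0,0,0]]'
python3 - <<'E'
from h import *
s=snapshot('wrist');save('w13',s);s=snapshot('scene');cv2.imwrite('pics/s13.png',cv2.resize(s['color'][180:300,270:430,::-1],(800,600)));print(sense()['tool_pos'])
E
```

```text
clock: 15.6
tool_pos: [0.4497, 0.1962, 0.0013]
orientation: [3.099, 0.513, -0.002]
contact_force: [-0.7, -0.6, -0.2]
grip_width: 0.749
[0.44991709 0.19626425 0.00157447]
```

View pics/w13.png

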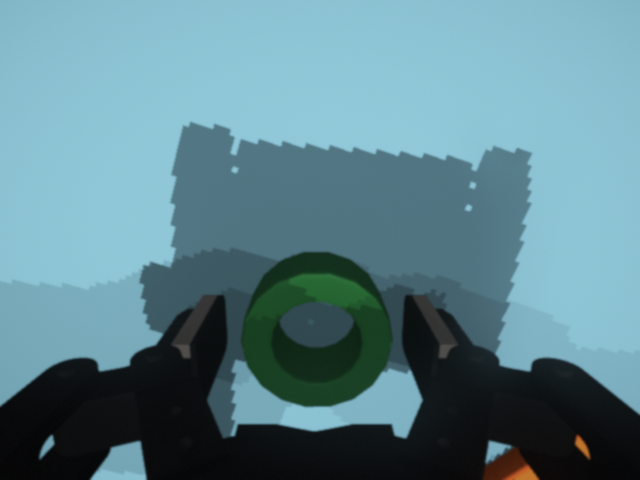

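View pics/s13.png

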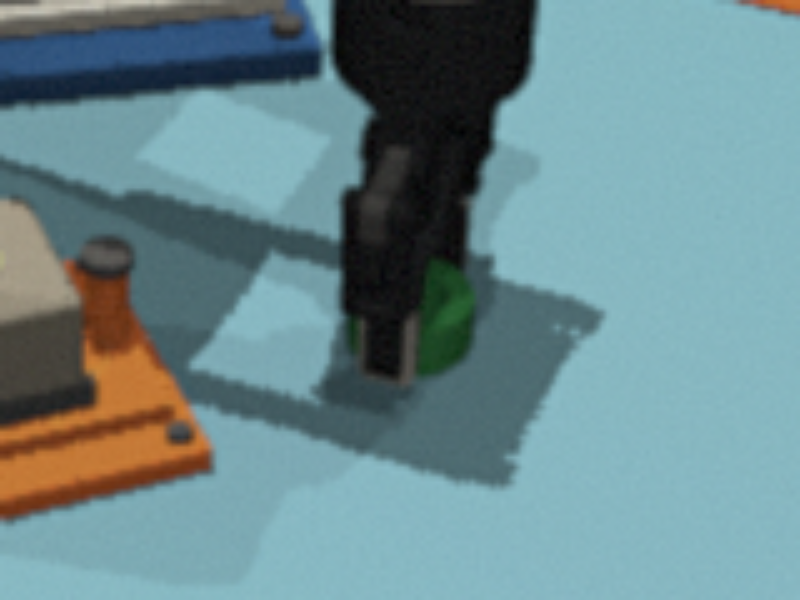

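Centred; the ring spans columns 244–390 and the jaw gap 226–404. Closing.

```bash
python3 -m inch '[[45,0,0,0,0,0,0],[45,0,0,0,0,0,0],[45,0,0,0,0,0,0],[45,0,0,0,0,0,0]]'
python3 - <<'E'
from h import *
s=snapshot('wrist');save('w14',s);print(sense()['tool_pos'],sense()['contact_force'],sense()['grip_width'])
E
```

```text
clock: 16.2
tool_pos: [0.4504, 0.1964, 0.0024]
orientation: [-3.099, -0.513, -0.001]
contact_force: [-2.6, -0.3, 5.0]
grip_width: 0.566
[0.45041792 0.1964204  0.00233786] [-1.46953342 -0.69886848  4.7492188 ] 0.5640352290690497
```

View pics/w14.png

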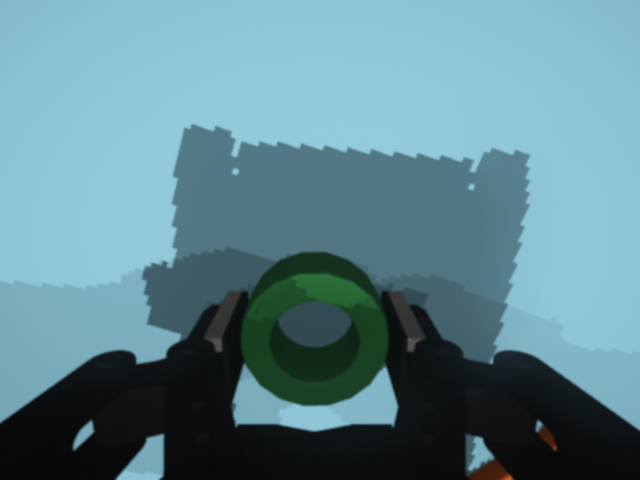

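Ring gripped: grip_width 0.565 carries the same −2 mm bias as the sleeve reading did. Lifting and carrying over.

```bash
python3 -m inch '[[45,0,0,5,0,0,0],[45,0,0,11,0,0,0],[45,0,0,17,0,0,0],[45,0,-1,19,0,0,0]]'; python3 -m inch '[[45,1,-5.5,0,0,0,0],[45,2,-11,0,0,0,0],[45,3,-16.5,0,0,0,0],[45,3.5,-22,0,0,0,0],[45,4.2,-27.5,0,0,0,0]]'; python3 -m inch '[[45,0,-5,0,0,0,0],[45,0,-9,0,0,0,0],[45,0,-9,0,0,0,0],[45,0,-9,0,0,0,0]]'
python3 - <<'E'
from h import *
import pickle
for n in('wrist','scene'):
    s=snapshot(n);save(n+'15',s);pickle.dump(s,open(n+'15.pkl','wb'))
print(sense()['tool_pos'],sense()['contact_force'])
E
```

```text
clock: 16.75
tool_pos: [0.4524, 0.1872, 0.1966]
orientation: [-3.099, -0.514, -0.012]
contact_force: [0.4, -0.2, -0.9]
grip_width: 0.562
clock: 17.38
tool_pos: [0.492, -0.0904, 0.1918]
orientation: [3.099, 0.513, 0.001]
contact_force: [0.2, -0.3, -0.5]
grip_width: 0.566
clock: 17.88
tool_pos: [0.4919, -0.1782, 0.1914]
orientation: [-3.099, -0.512, 0.001]
contact_force: [0.6, 0.0, -0.8]
grip_width: 0.564
[ 0.49209439 -0.17759326  0.19164163] [-0.47765746  0.18112031  0.21640579]
```

View pics/wrist15.png

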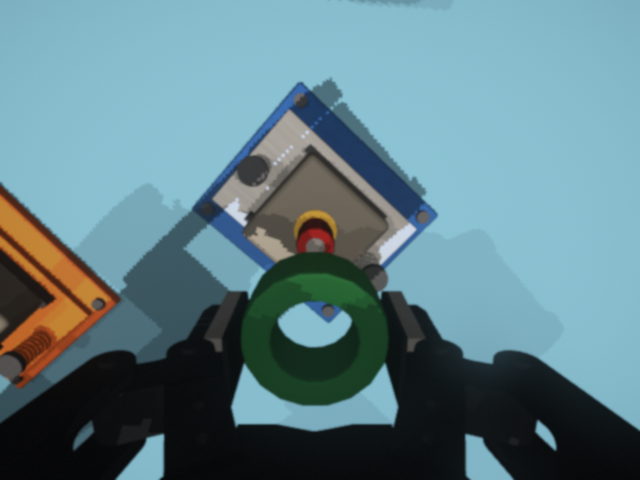

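View pics/scene15.png

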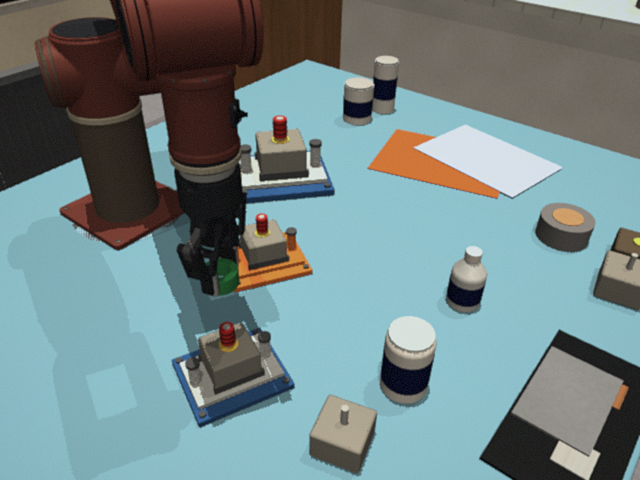

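The ring hangs level in the grip at (315,338), with the sleeve at (316,246) just ahead. Now computing the ring-to-sleeve offset from this one camera.

```bash
cat > off.py <<'E'
from h import *
import sys
def off(s,tz,near):
    h=cv2.cvtColor(s['color'],cv2.COLOR_RGB2HSV);m=cv2.inRange(h,(45,90,20),(85,255,255));C=cloud(s)
    top=((m>0)&(abs(C[...,2]-(tz+.0217))<.003)).astype(np.uint8)
    top=cv2.morphologyEx(top,cv2.MORPH_OPEN,np.ones((3,3)))
    q=C[top>0]; print('ring top z',np.median(q[:,2]),'expected',tz+.0217)
    c=cv2.fitEllipse(cv2.convexHull(max(cv2.findContours(top,0,2)[0],key=cv2.contourArea)));print(c)
    r=onz(s,*c[0],np.median(q[:,2]))
    A=sleeve(s,near);print(A);hh=[a for a in A if a[0]]
    k=C[(abs(C[...,2]-.109)<.002)&(np.hypot(C[...,0]-.493,C[...,1]+.179)<.016)&(m==0)];print('sleeve depth',len(k),k.mean(0))
    e=cv2.minEnclosingCircle(k[:,:2].astype(np.float32));print(e)
    print('ring',r)
    if hh: p=onz(s,hh[0][1],hh[0][2],.109);print('sleeve px',p,'shift cm',(p-r)[:2]*100)
    print('shift depth cm',(k.mean(0)-r)[:2]*100)
if __name__=='__main__':
    s=snapshot('wrist');save(sys.argv[1],s);t=sense();print(t['tool_pos'],t['contact_force']);off(s,t['tool_pos'][2],(float(sys.argv[2]),float(sys.argv[3])))
E
python3 -c "
import pickle;from off import *
off(pickle.load(open('wrist15.pkl','rb')),.1916,(316,246))"
```

```text
ring top z 0.2132346486037276 expected 0.2133
((314.3210754394531, 336.8560791015625), (135.91334533691406, 150.2664337158203), 89.60348510742188)
[(np.False_, 315.6, 233.2, 669.5, array([36.3, 33.6]))]
sleeve depth 703 [ 0.49503443 -0.17732423  0.10830314]
((0.4923754036426544, -0.17813265323638916), 0.010706807486712933)
ring [ 0.49275566 -0.17743749  0.21323465]
shift depth cm [0.22787733 0.0113264 ]
```

Offset is under 1 mm. Descend to just above the sleeve and look again.

```bash
python3 -m inch '[[45,0.02,-0.07,-3,0,0,0],[45,0.02,-0.07,-6,0,0,0],[45,0.02,-0.07,-7,0,0,0],[45,0.02,-0.07,-7,0,0,0]]'; python3 -m inch '[[45,0,0,0,0,0,0],[45,0,0,0,0,0,0]]'
python3 - <<'E'
from h import *
import pickle
for n in('wrist','scene'):
    s=snapshot(n);save(n+'16',s);pickle.dump(s,open(n+'16.pkl','wb'))
cv2.imwrite('pics/s16.png',cv2.resize(s['color'][260:410,140:340,::-1],(800,600)))
print(sense()['tool_pos'],sense()['contact_force'])
E
```

```text
clock: 18.48
tool_pos: [0.4922, -0.1785, 0.1216]
orientation: [-3.098, -0.514, 0.001]
contact_force: [0.4, -0.5, -1.2]
grip_width: 0.563
clock: 18.73
tool_pos: [0.4932, -0.1797, 0.1232]
orientation: [3.098, 0.513, 0.003]
contact_force: [0.3, -0.2, 0.4]
grip_width: 0.564
[ 0.49288084 -0.17965943  0.12275632] [-0.70331476 -0.07042248 -1.48903   ]
```

View pics/wrist16.png

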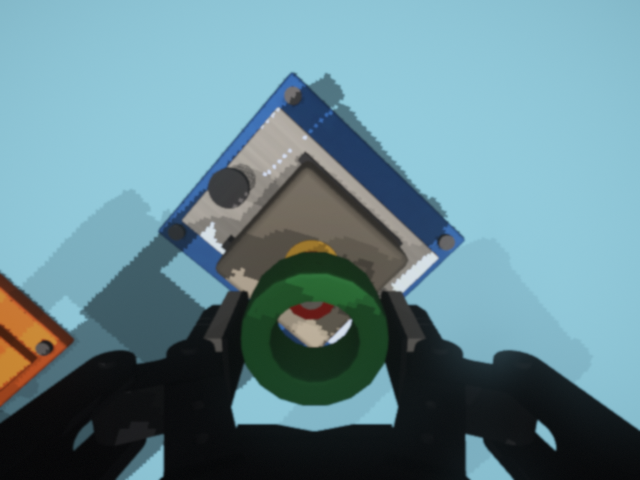

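View pics/s16.png

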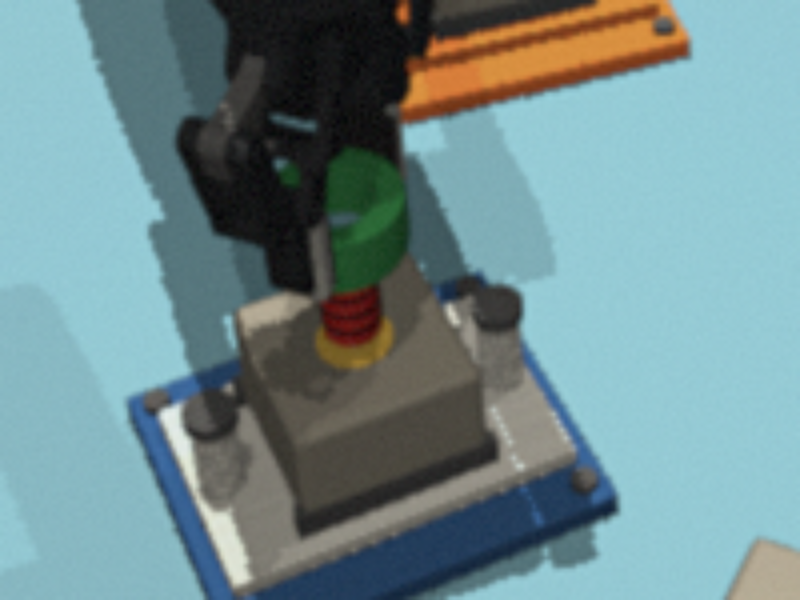

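Column check: the sleeve disc is at about 312 against ring 315, so −1.3 mm, which matches the TCP reading. I'll correct by (−0.05, +0.13) cm and then lower over the sleeve slowly.

```bash
python3 -m inch '[[45,-0.05,0.13,0,0,0,0],[45,-0.05,0.13,0,0,0,0],[45,-0.05,0.13,-0.5,0,0,0]]';python3 -m inch '[[45,0,0,-0.4,0,0,0],[45,0,0,-0.8,0,0,0],[45,0,0,-0.8,0,0,0]]'
python3 - <<'E'
from h import *
import pickle
for n in('wrist','scene'):
    s=snapshot(n);save(n+'17',s)
cv2.imwrite('pics/s17.png',cv2.resize(s['color'][260:410,140:340,::-1],(800,600)))
print(sense()['tool_pos'],sense()['contact_force'])
E
```

```text
clock: 19.2
tool_pos: [0.4922, -0.1782, 0.1171]
orientation: [3.099, 0.513, 0.001]
contact_force: [0.3, 1.0, -0.3]
grip_width: 0.564
clock: 19.58
tool_pos: [0.4915, -0.1779, 0.1082]
orientation: [-3.099, -0.512, 0.001]
contact_force: [0.4, -0.4, -1.1]
grip_width: 0.567
[ 0.49181848 -0.17807144  0.10875996] [ 0.60196717 -0.30330456 -0.69135209]
```

View pics/wrist17.png

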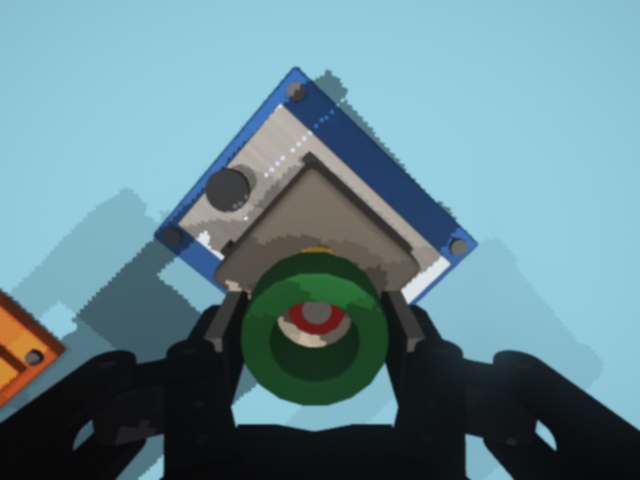

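View pics/s17.png

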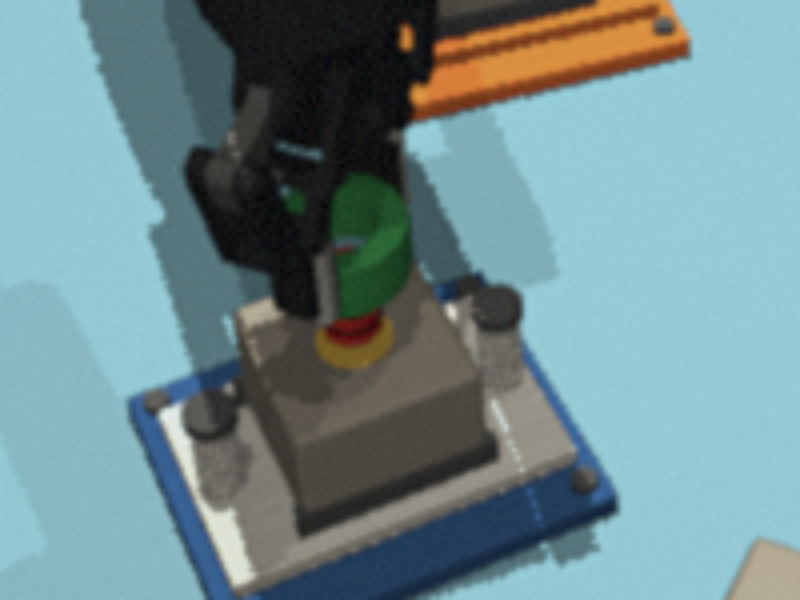

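Run:
```python
from h import *
s=snapshot('wrist');tz=sense()['tool_pos'][2]
r=onz(s,314.3,336.9,tz+.0217);b=r.copy();b[2]-=.024
print(r,'bottom centre px',proj(s,b)); print('sleeve px->',onz(s,317,313.5,.109),sleeve(s,(317,314)))
```

```text
[ 0.49271181 -0.17722331  0.13060207] bottom centre px [314.26445948 305.60146153]
sleeve px-> [ 0.49102206 -0.17889105  0.109     ] [(np.False_, 316.2, 318.7, 744.5, array([55.1, 29.4]))]
```

A small residual: the sleeve is about (−1.7, −1.7) mm from the ring by pixels, less by TCP. I'll shift (−0.1, −0.1) cm and lower.

```bash
python3 -m inch '[[45,-0.1,-0.1,0,0,0,0],[45,-0.1,-0.1,-0.4,0,0,0],[45,-0.1,-0.1,-0.8,0,0,0],[45,-0.1,-0.1,-0.8,0,0,0]]'; python3 -m inch '[[45,0,0,-0.5,0,0,0],[45,0,0,-1,0,0,0],[45,0,0,-1.5,0,0,0],[45,0,0,-1.5,0,0,0]]'
python3 - <<'E'
from h import *
for n in('wrist','scene'):
    s=snapshot(n);save(n+'18',s)
cv2.imwrite('pics/s18.png',cv2.resize(s['color'][260:410,140:340,::-1],(800,600)))
for i in range(2):print(sense()['tool_pos'],sense()['contact_force'])
E
```

```text
clock: 20.23
tool_pos: [0.4904, -0.1789, 0.1002]
orientation: [-3.099, -0.512, 0.001]
contact_force: [-1.0, 0.8, -0.2]
grip_width: 0.562
clock: 20.72
tool_pos: [0.4904, -0.1788, 0.0851]
orientation: [-3.099, -0.512, 0.002]
contact_force: [0.9, 0.2, 0.2]
grip_width: 0.566
[ 0.49080987 -0.1790505   0.08575507] [-0.81641466 -0.28858179 -1.29329823]
[ 0.49080987 -0.1790505   0.08575507] [-0.81641466 -0.28858179 -1.29329823]
```

View pics/wrist18.png

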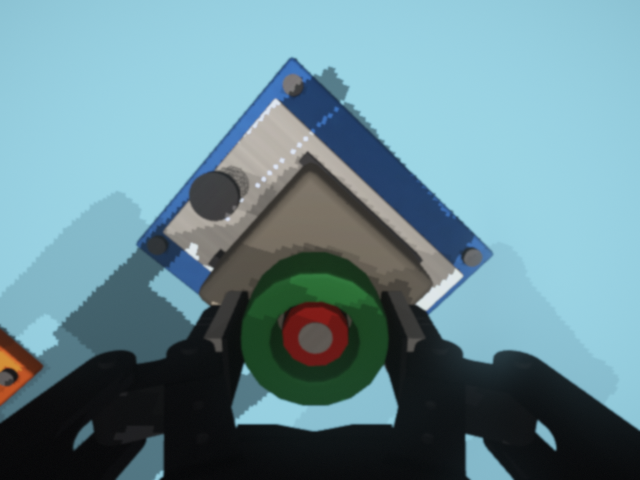

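View pics/s18.png

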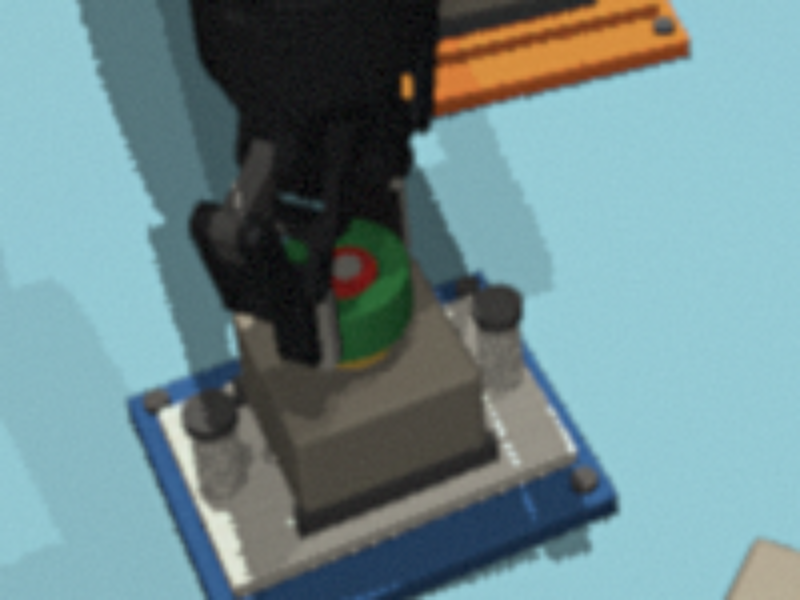

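The sleeve (316,337) is concentric with the ring (314,337) and there is no contact force. Lowering the last 13 mm.

```bash
python3 -m inch '[[45,0,0,-0.5,0,0,0],[45,0,0,-0.9,0,0,0],[45,0,0,-1.1,0,0,0],[45,0,0,-1.1,0,0,0]]'; python3 -m inch '[[45,0,0,-0.1,0,0,0],[45,0,0,-0.1,0,0,0]]'; python3 -m inch '[[45,0,0,-0.05,0,0,0],[45,0,0,-0.05,0,0,0]]'
```

```text
clock: 21.32
tool_pos: [0.4907, -0.179, 0.0745]
orientation: [-3.099, -0.513, 0.001]
contact_force: [-0.0, 0.2, -0.3]
grip_width: 0.566
clock: 21.58
tool_pos: [0.4909, -0.1791, 0.0739]
orientation: [3.099, 0.513, 0.0]
contact_force: [-0.4, -1.2, -0.2]
grip_width: 0.565
clock: 21.82
tool_pos: [0.4908, -0.1791, 0.0733]
orientation: [-3.099, -0.513, 0.0]
contact_force: [-0.0, 0.6, 0.0]
grip_width: 0.566
```

```bash
python3 -m inch '[[45,0,0,-0.05,0,0,0],[45,0,0,-0.05,0,0,0]]'; python3 -m inch '[[45,0,0,-0.05,0,0,0],[45,0,0,-0.05,0,0,0]]'; python3 -m inch '[[45,0,0,-0.05,0,0,0],[45,0,0,-0.05,0,0,0]]'
```

```text
clock: 22.08
tool_pos: [0.4909, -0.1791, 0.0729]
orientation: [3.099, 0.513, 0.0]
contact_force: [-0.1, 0.1, -0.5]
grip_width: 0.563
clock: 22.32
tool_pos: [0.4909, -0.1791, 0.0729]
orientation: [3.099, 0.513, 0.0]
contact_force: [-2.2, 0.8, 5.9]
grip_width: 0.567
clock: 22.58
tool_pos: [0.4909, -0.1791, 0.0728]
orientation: [3.099, 0.513, -0.0]
contact_force: [-4.0, 1.5, 9.2]
grip_width: 0.567
```

Contact at TCP 0.0729, as predicted (0.0728). Ease off, open a little, look, then rise.

```bash
python3 -m inch '[[45,0,0,0.07,0,0,0],[60,0,0,0.07,0,0,0],[72,0,0,0.07,0,0,0],[72,0,0,0.07,0,0,0],[72,0,0,0.07,0,0,0]]'
python3 - <<'E'
from h import *
for n in('wrist','scene'):
    s=snapshot(n);save(n+'19',s)
cv2.imwrite('pics/s19.png',cv2.resize(s['color'][260:410,140:340,::-1],(800,600)))
E
```

```text
clock: 23.2
tool_pos: [0.4908, -0.1791, 0.0724]
orientation: [-3.099, -0.513, 0.0]
contact_force: [0.6, -0.8, 0.5]
grip_width: 0.718
```

View pics/wrist19.png

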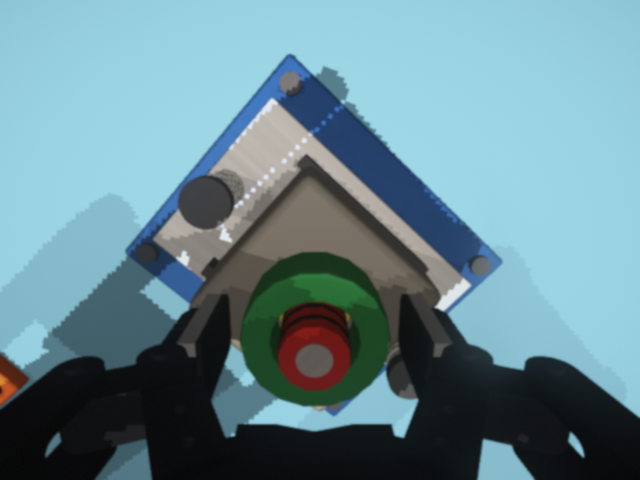

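View pics/s19.png

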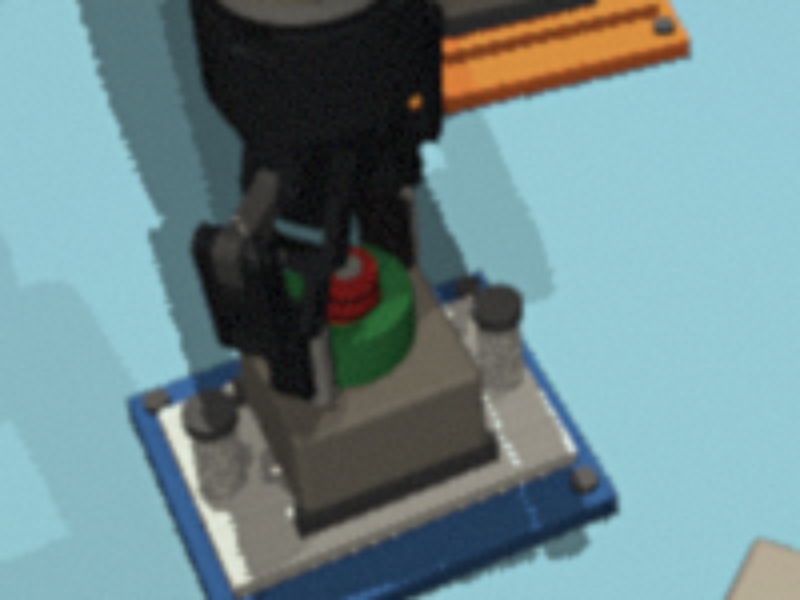

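The pads are clear of the ring, and it lies flat on the block around the sleeve. Rising.

```bash
python3 -m inch '[[72,0,0,2,0,0,0],[72,0,0,6,0,0,0],[72,0,0,12,0,0,0],[72,0,0,17,0,0,0]]'; python3 -m inch '[[72,0,0,0,0,0,0],[72,0,0,0,0,0,0],[72,0,0,0,0,0,0]]'
python3 - <<'E'
from h import *
s=snapshot('wrist');save('w20',s);C=cloud(s)
h=cv2.cvtColor(s['color'],cv2.COLOR_RGB2HSV);m=cv2.inRange(h,(45,90,20),(85,255,255))>0
q=C[m&(C[...,2]>.09)&(C[...,2]<.1)];print('ring top z',np.median(q[:,2]),np.percentile(q[:,2],[3,97]),cv2.minEnclosingCircle(q[:,:2].astype(np.float32)))
A=np.c_[q[:,:2]-q[:,:2].mean(0),np.ones(len(q))];print('tilt',np.linalg.lstsq(A,q[:,2],rcond=None)[0])
q=C[(C[...,2]>.0685)&(C[...,2]<.0725)&(np.hypot(C[...,0]-.492,C[...,1]+.178)<.055)];print('block',np.median(q[:,2]))
q=C[(C[...,2]>.105)&(C[...,2]<.115)&(np.hypot(C[...,0]-.492,C[...,1]+.178)<.02)];print('sleeve top',np.median(q[:,2]))
s=snapshot('scene');save('scene20',s);print(sense()['tool_pos'],sense()['contact_force'])
E
```

```text
clock: 23.8
tool_pos: [0.491, -0.1791, 0.2448]
orientation: [3.099, 0.512, 0.002]
contact_force: [-0.3, -0.8, -0.1]
grip_width: 0.715
clock: 24.18
tool_pos: [0.4899, -0.1785, 0.2405]
orientation: [-3.097, -0.512, 0.004]
contact_force: [-0.2, -0.1, -0.7]
grip_width: 0.718
ring top z 0.09470902544484713 [0.09246079 0.09605274] ((0.4901830554008484, -0.1788310408592224), 0.024902943521738052)
tilt [-0.00392074 -0.00164058  0.09461537]
block 0.07067672667906195
sleeve top 0.10818054399495594
[ 0.49006246 -0.1786716   0.24077395] [ 0.35221627 -0.08814336 -0.0865917 ]
```

View pics/scene20.png

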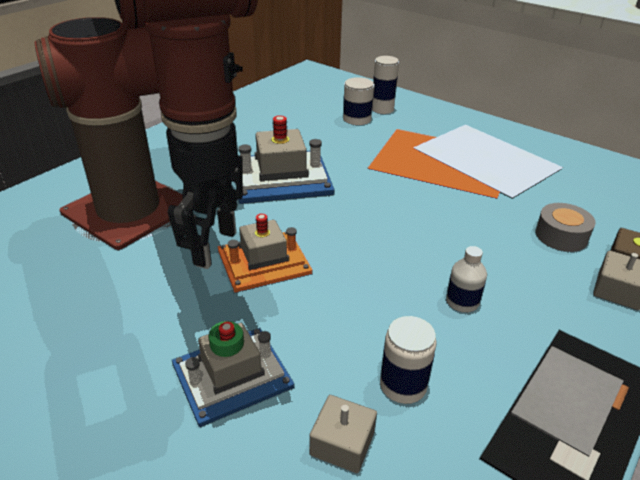

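View pics/w20.png

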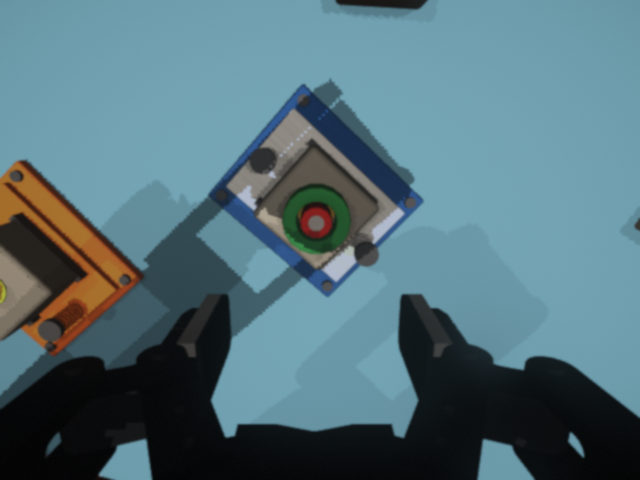

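The ring's top is at 94.7 mm (expected 94.5), tilt is under 0.3°, and it surrounds the sleeve. The gripper is 17 cm up and clear, and the bystanders are unmoved. Handing in.

```bash
python3 -c "
from workcell import order
print(order.sign_off())"
```

```text
the job is handed in; nothing more can be done
None
```

The stud has been pulled to about 15 N and held. The load is off, the green ring lies flat on the block around the sleeve, and the job is handed in at about 24 s.

- **Tester:** I used the smaller blue one, whose plate measured about 147×128 mm. The other blue plate measured about 212×186 mm.
- **Pull:** The load came on after about 8 mm of free travel. The wrist force then read 14.0–15.1 N for about 3 s, and the highest reading was 15.1 N. The block rose 2.7 mm, which works out at 14.5 N and agrees.
- **Sideways load:** The grip also put about 5–6 N sideways on the sleeve during the hold, and my small correction did not remove it.
- **After the pull:** I slid the sleeve down until its top was at 109 mm, and the block sank back to 70.5 mm.
- **Ring:** Its top stands at 94.7 mm (94.5 expected) and it tilts less than 0.3°. It sits about 2 mm off the axis as measured, within the 3.5 mm to spare. The gripper is well clear.
- **Bystanders:** The tin, bottle and spare block look unmoved in the last scene picture. I did not measure their positions again.
- **Checks that disagreed:** My first triangulation of the sleeve top from the wrist views gave 125 mm. Depth and the other two cameras gave 114–115 mm, and the fault was a biased contour. Triangulation put the ring's top at 20.4 mm on the table, against 24.2 mm by depth. I used the depth figures for both.

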